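# Stand the weighted logger on its read-out plate

## Robot

A 6-joint arm with a two-finger parallel gripper is mounted at the origin on a cart in front of the work surface, level with it; the furniture and walls round the work are solid. World frame = base frame: x ahead of the robot, y to its left, z up, the work surface at z = 0. Lengths are in m, angles in degrees, forces in N, time in s.
With the tool pointing down it reaches from about 0.25 to 0.725 m from the base axis. Payload 9.7 kg.
Tool frame: the origin (TCP) lies midway between the tips of the shut fingers; the grasp point (between the pads) lies 19 mm behind it (bot.grasp_offset is the distance from the TCP to the grasp point, in m); z points along the fingers, x is the direction in which the jaws open and shut, and the axes are right-handed (so a half turn about z gives the same grasp; the last joint's range is limited). The gripper opens to 85 mm and grips with 20 to 120 N. Pads are 22 mm wide; open, the fingers measure 114 mm over their backs; the gripper's body (76 mm by 85 mm) begins 54 mm behind the grasp point. The pads swing forward as they close: fully open they stand 13 mm farther back than shut.
Start: joints at [-69.614, 4.979, 10.078, 95.1, 0, 90], TCP at [0.192, -0.516, 0.231] pointing down, gripper open.
Joint ranges: [-179.16, 179.16], [-48.56, 103.87], [-65.8, 70.77], [-126.05, 130.52], [-82.76, 87.17], [-180, 180]. Speed limits (degrees/s): [127.2, 127.2, 147.25, 180, 180, 180].

## Interface

Orientations are given as [roll, pitch, yaw] about the fixed x, y, z axes, in that order (R = Rz(yaw) Ry(pitch) Rx(roll)).
In Python, from workcell import bot gives the robot as it stands.
- The arm moves only by the tool send_rows, never from a script. Its argument "targets" is a list of rows, each a list of 5 numbers: the closure, from 0 (fully open) to 1 (shut), then the shift along the world's x, y, z in mm, then the turn about the world's z in degrees. A call has 1 to 10 rows; each row is the pose to reach, as a shift and turn from the pose commanded when the call began; what a row does not reach only later rows make up. A row lasts 1/8 s, in which the tool goes at most 62.5 mm and 10.7 degrees, less where a joint would pass 70% of its speed; a pose out of reach is approached as far as the arm can. A call with a gripper value outside its range is refused whole. The fingers move at their own pace and stop on an object; "squeeze" is the grip in N (left out, the last holds). Time passes only in rows, so rows that repeat a pose let the fingers close. It gives the time, the measured TCP pose, the force and the opening at its end, in the units of the state.
- bot.get_obs(): the state, without advancing time (a new reading comes with each control period).
- bot.camera(name): name is "scene" or "top"; returns a dict with "pixels" (420x560x3 uint8, red, green, blue), "intrinsics" (3x3 intrinsics, pixels), "view" (4x4, takes a point from world to camera coordinates). Camera axes: x right, y down, z forward; pixel columns grow to the right and rows downward; lengths in m; the calibration is good to about 2 mm. A picture is of the moment at which its call begins. There is no depth.
- bot.job_done(): hands the job in, once; it reports no verdict.
The state is a dict: "time": time; "q": joint angles; "qd": joint speeds; "joint_efforts": joint torques, N m; "ee_pos": TCP position; "tcp_rot": TCP orientation; "wrist_force": force on the tool from outside, world axes, zero at the start; "torque": the same for the moment, N m; "opening": finger opening in m.
Only numpy, scipy, OpenCV 4.12 (cv2) and the standard library are available. Lean on these libraries where they do the work, as an engineer would, in place of code of your own. Each camera call takes 0.05 s, during which the arm holds its last target.

## Task

Slide the small lidded dish, without lifting it, right off the thin square read-out plate onto the bench, then stand the square-bodied logger upright in the middle of the plate, by itself. The logger looks alike at both ends but is weighted at one, and with its rounded ends it only stays standing with the heavy end down; lift an end a little by its wire handle to feel whether it is the heavy one. Leave the two bottles and the black case where they stand.

Things in the scene. Friction and masses are not known exactly. Their poses are not given: they have to be found in the camera images.
- logger_center (a point): centre of the logger: closed grey square housing 40 x 40 mm, 130 mm long along its x axis, lying on one side, alike at both ends. The last 7 mm of each end is a blunt dark dome: it stands only on its weighted end. About 0.55 kg, balance point about 30 mm from the heavy end. Which end (+x or -x) is heavy cannot be seen and changes from run to run
- handle_a (a point): middle of the grip of the wire handle at the logger's +x end: a black sleeve 10 mm thick, 30 mm long, along the logger's y axis, 50 mm from the handle's pivot, which crosses the logger 20 mm from that end, half-way up. Starts about straight up, stays as left, swings freely under load (with a slight drag) to in line with the logger. Lifting this end off the bench takes about 5 N if heavy, 1.7 N if light
- handle_b (a point): the same handle at the logger's -x end. A gripped handle may stay leaning in the fingers, so that the logger hangs plumb but up to 25 mm to one side of them, along the line in which they close; the moment on the wrist shows it
- plate_top (a point): centre of the upper face of the fixed read-out plate: grey, 104 x 104 mm, 3 mm thick, with a dark ring 68 mm across round its centre; a white strip 16 mm wide and 90 mm long runs along its +x edge (centre 43 mm from the plate's centre) and stands 11 mm above the plate's upper face. x and y axes along its edges
- dish_center (a point): centre of the red lidded culture dish, 60 mm across and 16 mm high, light, starts flat on the plate
- reagent_bottle_center (a point): centre of the white bottle with a blue cap, 56 mm across, 99 mm high, bystander
- dye_bottle_center (a point): centre of the small brown bottle with a white cap, 30 mm across, 66 mm high, bystander
- objective_case_center (a point): centre of the black cylindrical case, 35 mm across, 60 mm high, bystander
Things that resemble listed ones, but are neither listed nor needed, are in the scene too. What is shaped like the part that bears logger_center but turquoise is not meant.

How it is judged (in metres and radians):
On the way:
1. the dish has been slid clear of the plate (horizontal distance between dish_center and plate_top above 0.075 m and height (world z) of dish_center below 0.013 m), for 0.2 s.
At the end, for the whole second after the job is handed in: The logger stands by itself on the plate, its long axis within about 11 degrees of vertical and its centre within 30 mm (sideways) of the plate's centre; the dish lies flat and lid up on the bench, its centre at least 75 mm from the plate's centre (all of step 1 and (angle between logger_center's own x axis and vertical below 0.2 rad or angle between logger_center's own x axis and vertical above 2.9416 rad) and horizontal distance between logger_center and plate_top below 0.03 m and z of logger_center in the frame of plate_top between 0.058 and 0.072 m and angle between dish_center's own z axis and vertical below 0.1 rad); the robot touches nothing.
It fails at once if the white bottle is knocked over or shifted by more than 40 mm (distance of reagent_bottle_center from where it was at the start of the episode above 0.04 m or angle between reagent_bottle_center's own z axis and vertical above 0.5 rad).
It fails at once if the brown bottle is knocked over or shifted by more than 40 mm (distance of dye_bottle_center from where it was at the start of the episode above 0.04 m or angle between dye_bottle_center's own z axis and vertical above 0.5 rad).
It fails at once if the black case is knocked over or shifted by more than 40 mm (distance of objective_case_center from where it was at the start of the episode above 0.04 m or angle between objective_case_center's own z axis and vertical above 0.5 rad).
It fails at once if the dish is lifted instead of slid (height (world z) of dish_center above 0.035 m).
It also fails if it takes over 72 s, if anything falls off the work surface, if the arm or the gripper's body presses on something with over 40 N, if the wrist force passes 120 N, or if a joint passes its speed limit or range.

## Working session

There is one attempt and no reset: what is moved stays moved. The work goes in short steps, Python scripts to look and compute and a tool call to move; the robot and the scene stay as the last step left them, time stands still between calls to the robot, and variables do not carry over. Pictures are saved under pics/ and viewed, and the job is handed in when it is done.

Besides the shell and the picture viewer there is one more tool, called as name([rows], argument=value, ...), one row to a line, values as JSON. send_rows: Moves the arm, as the interface text tells. Its arguments: {"type":"object","properties":{"targets":{"type":"array","items":{"type":"array","items":{"type":"number"}}},"squeeze":{"type":"number"}},"required":["targets"]}

```bash
ls; mkdir -p pics; cat > h.py <<'E'
import numpy as np, cv2
from workcell import bot
def snap(name,fn,crop=None,scale=1):
    c=bot.camera(name); im=c["pixels"]
    np.savez('cam_%s.npz'%name,**{k:c[k] for k in("pixels","intrinsics","view")})
    save(im,fn,crop,scale); return c
def save(im,fn,crop=None,scale=1):
    if crop: x0,y0,x1,y1=crop; im=im[y0:y1,x0:x1]
    im=cv2.resize(im,None,fx=scale,fy=scale,interpolation=cv2.INTER_CUBIC)
    cv2.imwrite('pics/'+fn,im[:,:,::-1])
def load(name): return dict(np.load('cam_%s.npz'%name))
def ray(c,u,v,z):
    V=c["view"];R=V[:3,:3];t=V[:3,3];o=-R.T@t
    d=R.T@np.linalg.inv(c["intrinsics"])@np.array([u,v,1.]); return o+d*(z-o[2])/d[2]
def proj(c,p):
    q=c["view"]@np.append(p,1); k=c["intrinsics"]@q[:3]; return k[:2]/k[2]
def tri(c1,p1,c2,p2):
    P=[c["intrinsics"]@c["view"][:3] for c in(c1,c2)]
    X=cv2.triangulatePoints(P[0],P[1],np.array(p1,float).reshape(2,1),np.array(p2,float).reshape(2,1)); return (X[:3]/X[3]).ravel()
E
python3 - <<'E'
from h import *
np.set_printoptions(precision=3,suppress=True)
for n in("scene","top"):
    c=snap(n,n+'0.png',scale=1.42); V=c["view"]; print(n,-V[:3,:3].T@V[:3,3],V[2,:3],c["intrinsics"][0])
o=bot.get_obs();print(o)
E
```

```text
pics
scene [-0.215  0.682  0.838] [ 0.569 -0.546 -0.615] [537.955   0.    284.816]
top [0.408 0.014 1.129] [ 0.117 -0.017 -0.993] [502.063   0.    278.112]
{'time': 0.1, 'q': array([-69.616,   5.009,  10.039,  95.099,  -0.   ,  89.999]), 'qd': array([-0.031, -0.035,  0.023, -0.021,  0.014, -0.043]), 'joint_efforts': array([ -0.   , -52.156,  46.565,   0.016,  -0.   ,   0.   ]), 'ee_pos': array([ 0.191, -0.515,  0.231]), 'tcp_rot': array([180.   ,   0.069, -69.615]), 'wrist_force': array([-0.229,  0.224, -1.498]), 'torque': array([ 0.008, -0.021, -0.003]), 'opening': 0.0852674145560483}
```

View pics/scene0.png

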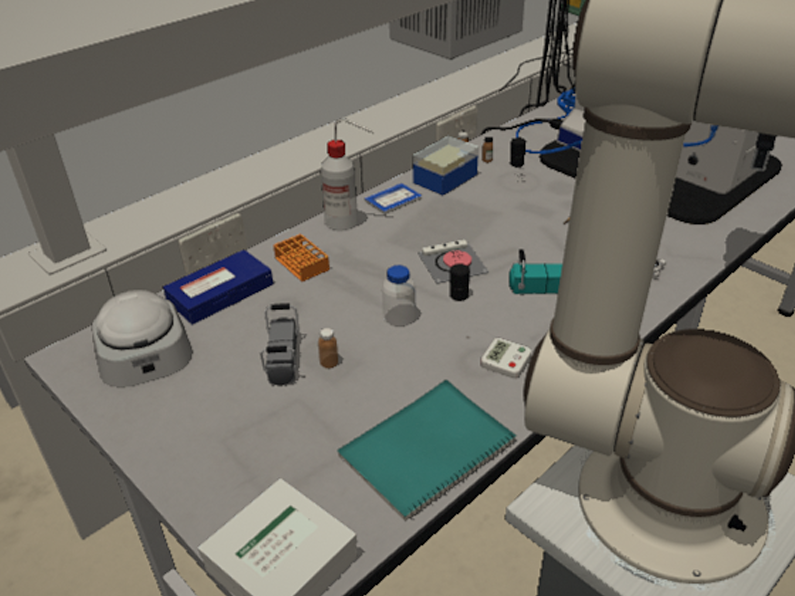

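View pics/top0.png

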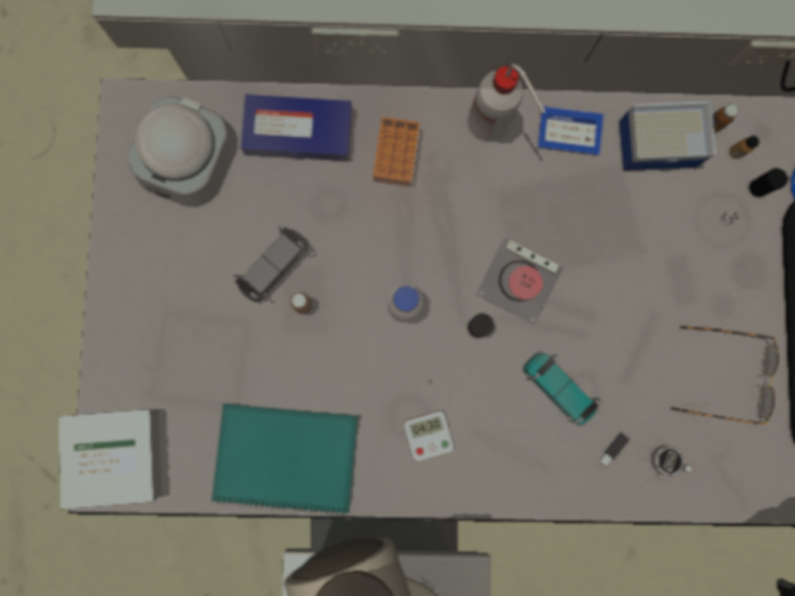

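The overview pictures show these candidates (px in the 1.42x pictures):
- **Logger:** the grey body at top (273,265), not the turquoise one at (562,388).
- **Brown bottle:** the one at (300,302). The ones at (725,117) and (745,146) are far away and unneeded.
- **Black case:** at (481,325), not the far black thing at (768,182).
- **White bottle:** the blue cap at (405,300), not the red-capped one.
- **Plate and dish:** at (520,282).

I'll enlarge to confirm.

```bash
python3 - <<'E'
from h import *
t=load('top')["pixels"]; s=load('scene')["pixels"]
a=cv2.resize(t[150:235,155:235],(400,425),interpolation=cv2.INTER_CUBIC)
b=cv2.resize(t[155:240,320:400],(400,425),interpolation=cv2.INTER_CUBIC)
save(np.hstack([a,b]),'z1.png')
a=cv2.resize(s[205:280,175:245],(397,425),interpolation=cv2.INTER_CUBIC)
b=cv2.resize(s[155:240,265:345],(400,425),interpolation=cv2.INTER_CUBIC)
save(np.hstack([a,b]),'z2.png')
E
```

```text
(no output)
```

View pics/z1.png

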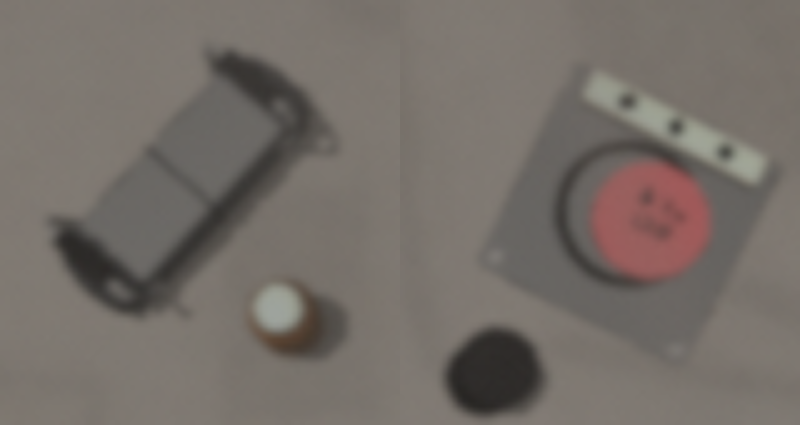

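View pics/z2.png

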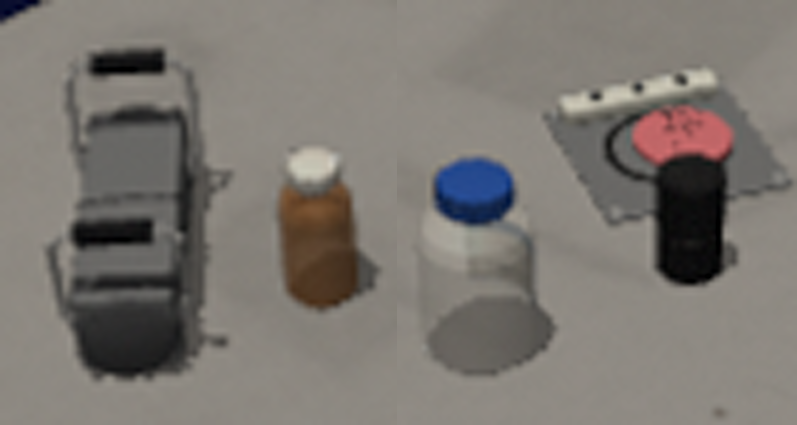

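```bash
cat > m1.py <<'E'
from h import *
np.set_printoptions(precision=4,suppress=True)
t=load('top');s=load('scene')
TL=lambda u,v:((u+.5)/5-.5+155,(v+.5)/5-.5+150)
TR=lambda u,v:((u-400+.5)/5-.5+320,(v+.5)/5-.5+155)
SL=lambda u,v:((u+.5)/5.67-.5+175,(v+.5)/5.667-.5+205)
SR=lambda u,v:((u-397+.5)/5-.5+265,(v+.5)/5-.5+155)
R=lambda n,c,p,z:print(n,ray(c,*p,z))
R('seam',t,TL(181,177),.04)
R('seam a',t,TL(150,148),.04);R('seam b',t,TL(213,205),.04)
for p in[(222,80),(280,130),(140,275),(85,225)]:R('face',t,TL(*p),.04)
print('sleeve far scene@.07');R('',s,SL(127,61),.07);R('near',s,SL(113,231),.07)
R('top sleeve far',t,TL(258,82),.07);R('near',t,TL(92,262),.07)
P=[ray(t,*TR(*p),.003) for p in[(580,65),(780,165),(672,362),(480,258)]]
print(np.array(P),'C',np.mean(P,0))
for i in range(4):print(np.linalg.norm(P[i]-P[(i+1)%4]))
P2=[ray(s,*SR(*p),.003) for p in[(546,118),(790,180),(612,222)]];print('scene',P2)
R('strip',t,TR(675,128),.014);R('dish',t,TR(651,220),.019);R('dish s',s,SR(683,135),.019)
R('brown',t,TL(278,307),.066);R('brown s',s,SL(313,155),.066)
R('case',t,TR(493,370),.06);R('case s',s,SR(691,170),.06)
R('white',t,(406/1.42,298/1.42),.099);R('white s',s,SR(474,180),.099)
E
python3 m1.py
```

```text
seam [0.59   0.1872 0.04  ]
seam a [0.6025 0.2013 0.04  ]
seam b [0.5779 0.1728 0.04  ]
face [0.6336 0.171  0.04  ]
face [0.6119 0.1448 0.04  ]
face [0.5463 0.2033 0.04  ]
face [0.5678 0.2281 0.04  ]
sleeve far scene@.07
 [0.6311 0.1519 0.07  ]
near [0.5509 0.2193 0.07  ]
top sleeve far [0.6269 0.1513 0.07  ]
near [0.5476 0.2186 0.07  ]
[[ 0.6455 -0.181   0.003 ]
 [ 0.6014 -0.2727  0.003 ]
 [ 0.51   -0.2231  0.003 ]
 [ 0.5554 -0.1358  0.003 ]] C [ 0.5781 -0.2031  0.003 ]
0.10174461205816789
0.10392259865127809
0.09834721214889894
0.10083754261572261
scene [array([ 0.6455, -0.1821,  0.003 ]), array([ 0.5121, -0.2309,  0.003 ]), array([ 0.5538, -0.1381,  0.003 ])]
strip [ 0.6153 -0.2223  0.014 ]
dish [ 0.5722 -0.2104  0.019 ]
dish s [ 0.5655 -0.205   0.019 ]
brown [0.5307 0.1397 0.066 ]
brown s [0.535  0.1342 0.066 ]
case [ 0.4997 -0.1341  0.06  ]
case s [ 0.5031 -0.1408  0.06  ]
white [ 0.5328 -0.0202  0.099 ]
white s [ 0.5346 -0.0225  0.099 ]
```

Sizes agree with the given ones:
- **Plate:** centre about (0.578,-0.203), +x axis about -26.5° (sides measure 98–104 mm against the stated 104 mm).
- **Dish:** about (0.569,-0.208).
- **Logger:** centre (0.590,0.187), axis about -40°, with sleeves at (0.629,0.152) and (0.549,0.219), both at z≈0.07.
- **Case:** (0.501,-0.137), so I'll slide the dish along the plate's +y, away from it.

I'll go above the dish with the jaws along the plate's y (yaw 63.5).

send_rows([
  [0, 60, 30, -10, 10],
  [0, 110, 70, -20, 20],
  [0, 160, 110, -30, 30],
  [0, 210, 150, -40, 40],
  [0, 260, 190, -60, 50],
  [0, 310, 240, -80, 60],
  [0, 350, 280, -80, 70],
  [0, 378, 308, -80, 80],
  [0, 378, 308, -80, 90],
  [0, 378, 308, -80, 100],
])

```text
time: 1.35
ee_pos: [0.5699, -0.2065, 0.1504]
tcp_rot: [-179.9, 0.1, 30.8]
wrist_force: [-0.4, -0.0, -0.2]
opening: 0.0852
```

send_rows([
  [0, 0, 0, 0, 10],
  [0, 0, 0, -40, 20],
  [0, 0, 0, -80, 30],
  [0, 0, 0, -100, 33],
  [0, 0, 0, -100, 33],
  [0, 0, 0, -100, 33],
])

```text
time: 2.1
ee_pos: [0.57, -0.2077, 0.0523]
tcp_rot: [179.9, -0.0, 63.3]
wrist_force: [0.3, 0.7, -0.0]
opening: 0.0854
```

```bash
python3 - <<'E'
from h import *
np.set_printoptions(precision=3,suppress=True)
a=snap('top','t1.png')["pixels"];b=snap('scene','s1.png')["pixels"]
a=cv2.resize(a[140:250,300:410],(400,400),interpolation=cv2.INTER_CUBIC);b=cv2.resize(b[120:230,255:365],(400,400),interpolation=cv2.INTER_CUBIC)
save(np.hstack([a,b]),'z3.png')
o=bot.get_obs();print(o['time'],o['ee_pos'],o['tcp_rot'],o['wrist_force'],o['q'])
E
```

```text
2.2 [ 0.57  -0.208  0.053] [179.889  -0.013  63.339] [ 0.254  0.026 -0.428] [-20.021  12.861  -0.814  76.213   0.      6.64 ]
```

View pics/z3.png

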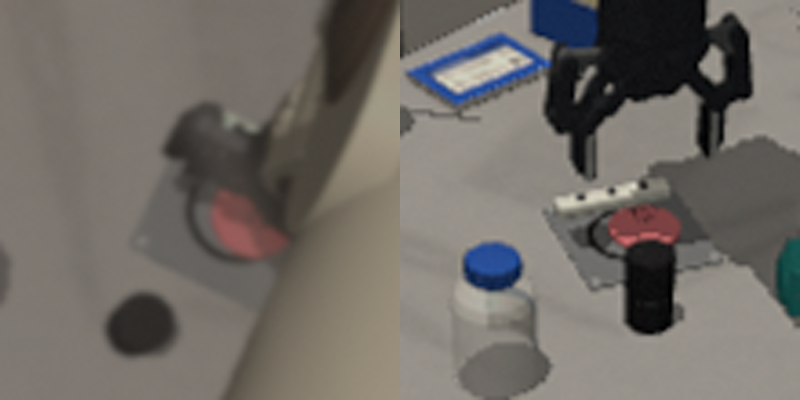

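The picture shows the open fingers straddling the dish, clear of the strip and the case. I'll descend and close gently.

send_rows([
  [0, 0, 0, -25, 0],
  [0, 0, 0, -45, 0],
  [0, 0, 0, -45, 0],
  [0.6, 0, 0, -45, 0],
  [0.6, 0, 0, -45, 0],
  [0.6, 0, 0, -45, 0],
  [0.6, 0, 0, -45, 0],
  [0.6, 0, 0, -45, 0],
], squeeze=20)

```text
time: 3.2
ee_pos: [0.5703, -0.2078, 0.0076]
tcp_rot: [179.9, -0.0, 63.4]
wrist_force: [-0.7, 0.4, 6.4]
opening: 0.0542
```

```bash
python3 - <<'E'
from h import *
np.set_printoptions(precision=3,suppress=True)
b=snap('scene','s2.png',(295,130,365,200),8)
o=bot.get_obs();print(o['time'],o['ee_pos'],o['wrist_force'],o['torque'],o['opening'])
E
```

```text
3.25 [ 0.57  -0.208  0.008] [-1.213  0.906  6.536] [0.149 0.127 0.056] 0.05419881182835455
```

View pics/s2.png

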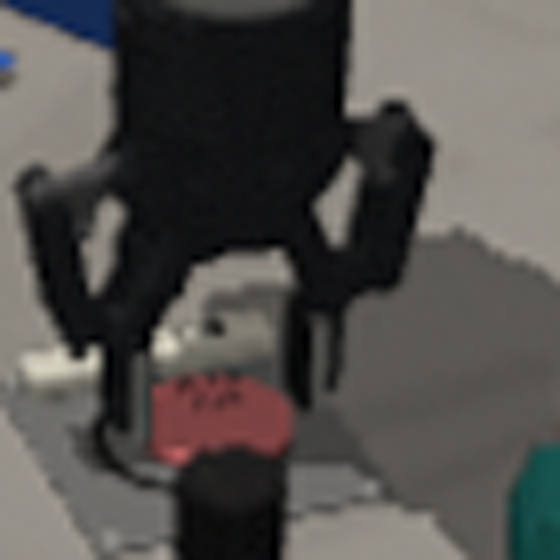

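Both fingers sit beside the dish. The 6 N upward force fits the pads rubbing downward as they close. I'll slide along the plate's +y.

send_rows([
  [0.6, 3, 6, 0, 0],
  [0.6, 8, 16, 0, 0],
  [0.6, 14, 28, 0, 0],
  [0.6, 20, 40, 0, 0],
  [0.6, 26, 52, 0, 0],
  [0.6, 32, 64, 0, 0],
  [0.6, 38, 76, 0, 0],
  [0.6, 44, 88, 0, 0],
  [0.6, 49, 98, 0, 0],
  [0.6, 49, 98, 0, 0],
])

```text
time: 4.5
ee_pos: [0.6187, -0.1087, 0.0059]
tcp_rot: [-180.0, -0.0, 63.5]
wrist_force: [-0.4, -0.1, 1.1]
opening: 0.054
```

```bash
python3 - <<'E'
from h import *
np.set_printoptions(precision=3,suppress=True)
b=snap('scene','s3.png',(275,120,375,200),7)
o=bot.get_obs();print(o['time'],o['ee_pos'],o['wrist_force'],o['torque'],o['opening'])
E
```

```text
4.55 [ 0.619 -0.109  0.006] [-0.355  0.179 -1.215] [ 0.065  0.02  -0.021] 0.0540397091315089
```

View pics/s3.png

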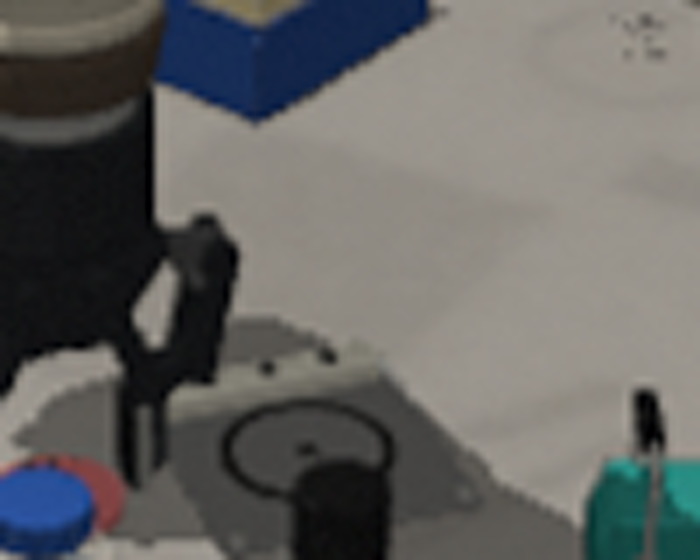

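The dish is off the plate. The plate's ring and centre dot now show at about scene px (319,184). I'll open and rise.

send_rows([
  [0.6, 0, 0, -1, 0],
  [0, 0, 0, 0, 0],
  [0, 0, 0, 0, 0],
  [0, 0, 0, 0, 0],
  [0, 0, 0, 40, 0],
  [0, 0, 0, 90, 0],
  [0, 0, 0, 150, 0],
  [0, 0, 0, 150, 0],
])

```text
time: 5.55
ee_pos: [0.6207, -0.11, 0.1622]
tcp_rot: [179.5, -0.1, 63.4]
wrist_force: [-0.3, 0.1, -0.5]
opening: 0.0855
```

```bash
python3 - <<'E'
from h import *
np.set_printoptions(precision=4,suppress=True)
c=load('scene');print('plate dot',ray(c,(308.5)/7-.5+275,449.5/7-.5+120,.003))
b=snap('scene','s4.png',(245,130,355,210),7)
a=snap('top','t4.png',(300,140,410,230),7)
o=bot.get_obs();print(o['time'],o['ee_pos'],o['wrist_force'],o['torque'],o['opening'])
E
```

```text
plate dot [ 0.5803 -0.2089  0.003 ]
5.65 [ 0.6189 -0.1096  0.1568] [-0.1636  0.5821 -0.5606] [ 0.0604  0.0142 -0.0292] 0.08529514128122066
```

View pics/s4.png

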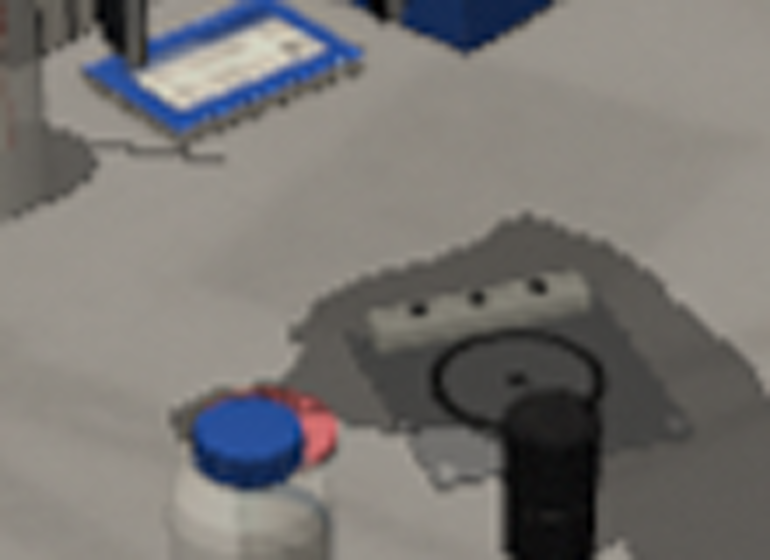

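View pics/t4.png

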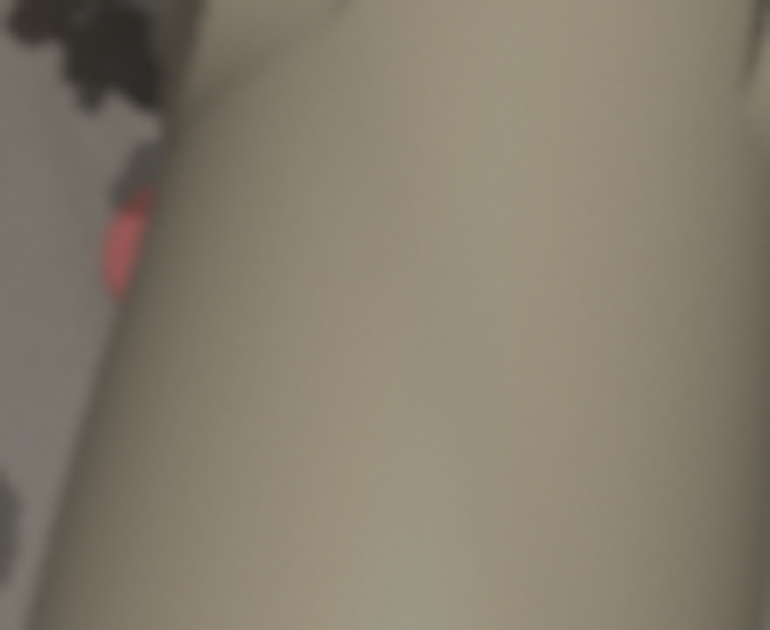

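The dish lies on the bench beside the plate. Next is the near handle: above (0.550,0.219) with yaw about 140.

send_rows([
  [0, -10, 40, 0, 10],
  [0, -20, 90, 0, 20],
  [0, -30, 145, 0, 30],
  [0, -40, 200, 0, 40],
  [0, -50, 255, 0, 50],
  [0, -62, 300, 0, 60],
  [0, -69, 329, 0, 70],
  [0, -69, 329, 0, 77],
  [0, -69, 329, -20, 77],
  [0, -69, 329, -20, 77],
])

```text
time: 6.9
ee_pos: [0.5482, 0.219, 0.1332]
tcp_rot: [-179.7, -0.1, 140.4]
wrist_force: [-0.5, -0.1, -0.6]
opening: 0.0853
```

```bash
python3 - <<'E'
from h import *
np.set_printoptions(precision=4,suppress=True)
a=snap('top','t5.png')["pixels"];b=snap('scene','s5.png')["pixels"]
a=cv2.resize(a[140:250,140:250],(400,400),interpolation=cv2.INTER_CUBIC);b=cv2.resize(b[180:290,150:260],(400,400),interpolation=cv2.INTER_CUBIC)
save(np.hstack([a,b]),'z5.png'); save(load('top')["pixels"],'t5d.png',(290,140,410,240),6)
o=bot.get_obs();print(o['time'],o['ee_pos'],o['tcp_rot'],o['wrist_force'],o['torque'],o['opening'])
E
```

```text
7.0 [0.5491 0.2192 0.1355] [-179.9091   -0.0475  140.3666] [-0.6471 -0.3667  0.383 ] [-0.026   0.0091 -0.0425] 0.08556976520693624
```

View pics/z5.png

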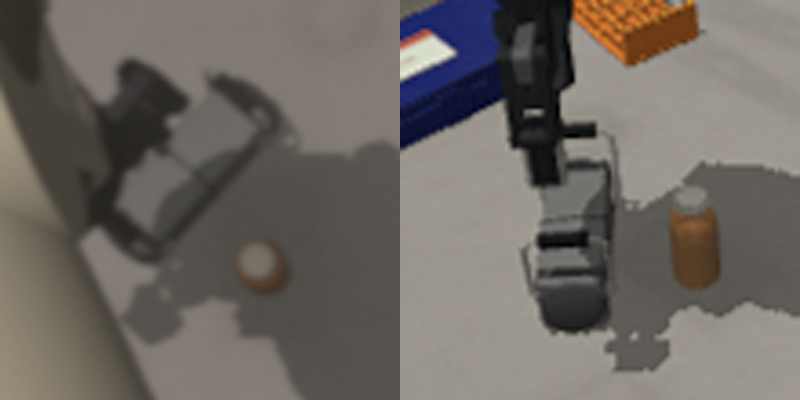

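View pics/t5d.png

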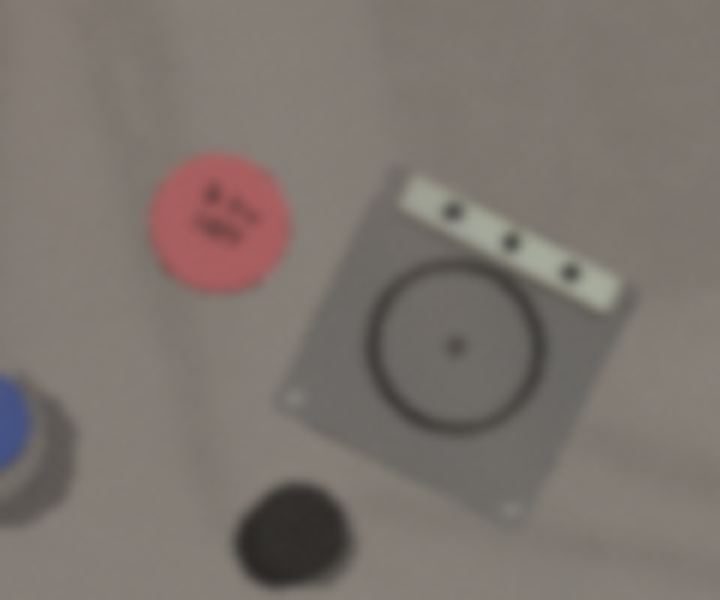

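The dish (crop px (220,222)) lies flat and clear of the plate. The jaws are over the near sleeve (scene px (195,246)). I'll descend and grip.

send_rows([
  [0, 0, 0, -40, 0],
  [0, 0, 0, -70, 0],
  [0, 0, 0, -82, 0],
  [0, 0, 0, -82, 0],
  [0.8, 0, 0, -82, 0],
  [1, 0, 0, -82, 0],
  [1, 0, 0, -82, 0],
  [1, 0, 0, -82, 0],
  [1, 0, 0, -82, 0],
  [1, 0, 0, -82, 0],
], squeeze=50)

```text
time: 8.25
ee_pos: [0.5496, 0.2196, 0.0546]
tcp_rot: [180.0, 0.0, 140.4]
wrist_force: [-1.2, -0.6, 3.4]
opening: 0.0081
```

```bash
python3 - <<'E'
from h import *
np.set_printoptions(precision=4,suppress=True)
c=load('top');print('plate top',ray(c,456.5/6-.5+290,346.5/6-.5+140,.003),'dish',ray(c,220.5/6-.5+290,222.5/6-.5+140,.016))
b=snap('scene','s6.png',(160,190,240,280),7)
o=bot.get_obs();print(o['time'],o['ee_pos'],o['tcp_rot'],o['wrist_force'],o['torque'],o['opening'])
E
```

```text
plate top [ 0.5775 -0.204   0.003 ] dish [ 0.6205 -0.1125  0.016 ]
8.3 [0.5497 0.2195 0.0546] [179.9758   0.0085 140.3857] [-1.4382 -0.5208  4.1807] [ 0.0269  0.3045 -0.0467] 0.007978654052435492
```

View pics/s6.png

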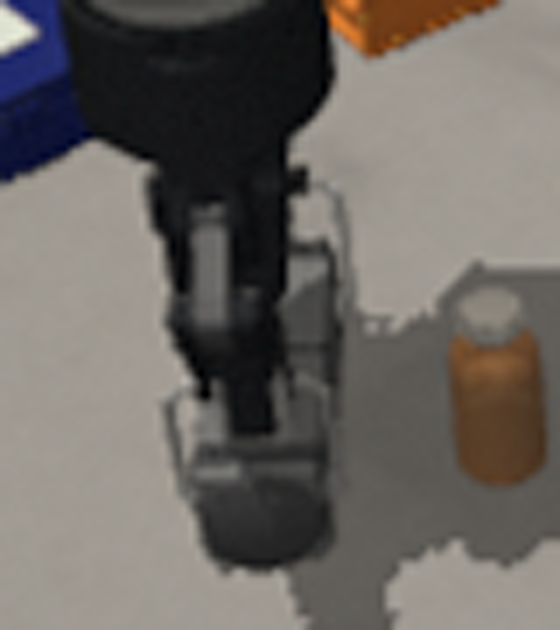

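The sleeve is gripped (opening 8 mm). Next I'll lift the end a little to feel its weight.

send_rows([
  [1, 0, 0, 4, 0],
  [1, 0, 0, 8, 0],
  [1, 0, 0, 12, 0],
  [1, 0, 0, 12, 0],
  [1, 0, 0, 12, 0],
  [1, 0, 0, 12, 0],
])

```text
time: 9.05
ee_pos: [0.5495, 0.2194, 0.0661]
tcp_rot: [-180.0, -0.0, 140.4]
wrist_force: [-0.5, 0.5, -5.6]
opening: 0.0083
```

```bash
python3 - <<'E'
from h import *
np.set_printoptions(precision=3,suppress=True)
for i in range(4):
    b=snap('scene','s7.png',(160,190,240,280),7)
    o=bot.get_obs();print(o['time'],o['ee_pos'],o['wrist_force'],o['torque'],o['opening'])
E
```

```text
9.1 [0.549 0.219 0.066] [ 0.397  0.119 -5.649] [ 0.008  0.124 -0.027] 0.008334086962463405
9.15 [0.55  0.219 0.066] [-0.612 -0.706 -4.771] [0.057 0.078 0.004] 0.008280950073666932
9.2 [0.55  0.219 0.066] [-0.058 -0.184 -5.406] [0.033 0.067 0.01 ] 0.00806893362521538
9.25 [0.55  0.219 0.066] [ 0.205  0.374 -5.804] [ 0.017  0.131 -0.036] 0.008025652939983731
```

View pics/s7.png

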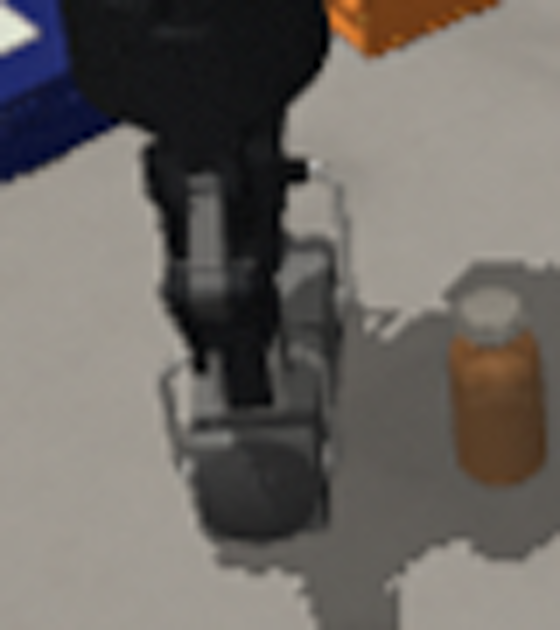

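The end weighs about 5.2 N over the free-air reading, so the near end is heavy. I'll set it down and take the far (light) handle.

send_rows([
  [1, 0, 0, -6, 0],
  [1, 0, 0, -11, 0],
  [1, 0, 0, -11, 0],
  [0, 0, 0, -11, 0],
  [0, 0, 0, -11, 0],
  [0, 0, 0, -8, 0],
  [0, 0, 0, 20, 0],
  [0, 0, 0, 50, 0],
  [0, 0, 0, 60, 0],
  [0, 40, -34, 60, 0],
])

```text
time: 10.5
ee_pos: [0.5893, 0.1871, 0.1277]
tcp_rot: [179.9, 0.0, 140.6]
wrist_force: [0.9, -0.2, 0.8]
opening: 0.0852
```

send_rows([
  [0, 39, -33, 0, 0],
  [0, 39, -33, 0, 0],
  [0, 39, -33, -20, 0],
  [0, 39, -33, -20, 0],
])

```text
time: 11.0
ee_pos: [0.6272, 0.1526, 0.1042]
tcp_rot: [-179.8, -0.1, 140.4]
wrist_force: [0.3, 0.2, 0.4]
opening: 0.0855
```

```bash
python3 - <<'E'
from h import *
np.set_printoptions(precision=4,suppress=True)
a=snap('top','t8.png')["pixels"];b=snap('scene','s8.png')["pixels"]
a=cv2.resize(a[140:240,150:250],(400,400),interpolation=cv2.INTER_CUBIC);b=cv2.resize(b[180:280,150:250],(400,400),interpolation=cv2.INTER_CUBIC)
save(np.hstack([a,b]),'z8.png')
o=bot.get_obs();print(o['time'],o['ee_pos'],o['tcp_rot'],o['wrist_force'],o['torque'],o['opening'])
E
```

```text
11.1 [0.6281 0.1529 0.1064] [-179.9748   -0.0228  140.4198] [0.1888 0.6237 0.2658] [-0.0149  0.0007  0.0215] 0.08532912429068859
```

View pics/z8.png

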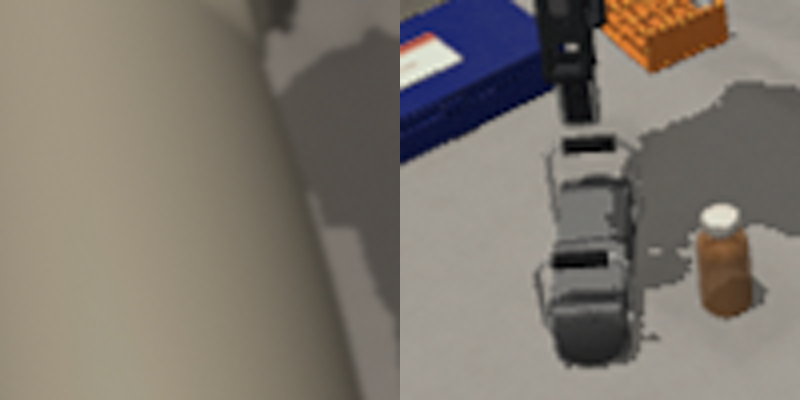

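The far sleeve (scene px (197,216)) is unmoved and under the jaws. I'll descend, grip, and lift slightly to double-check that it is the light end.

send_rows([
  [0, 0, 0, -30, 0],
  [0, 0, 0, -53, 0],
  [0, 0, 0, -53, 0],
  [0.8, 0, 0, -53, 0],
  [1, 0, 0, -53, 0],
  [1, 0, 0, -53, 0],
  [1, 0, 0, -53, 0],
  [1, 0, 0, -53, 0],
  [1, 0, 0, -53, 0],
], squeeze=60)

```text
time: 12.22
ee_pos: [0.6288, 0.1525, 0.0537]
tcp_rot: [180.0, 0.0, 140.4]
wrist_force: [-1.1, -0.2, 3.8]
opening: 0.0081
```

send_rows([
  [1, 0, 0, 4, 0],
  [1, 0, 0, 8, 0],
  [1, 0, 0, 12, 0],
  [1, 0, 0, 12, 0],
  [1, 0, 0, 12, 0],
  [1, 0, 0, 12, 0],
])

```text
time: 12.98
ee_pos: [0.6286, 0.1524, 0.0652]
tcp_rot: [-180.0, 0.0, 140.4]
wrist_force: [-1.0, 0.5, -1.6]
opening: 0.0079
```

```bash
python3 - <<'E'
from h import *
np.set_printoptions(precision=3,suppress=True)
for i in range(3):
    b=snap('scene','s9.png',(160,180,240,270),7)
    o=bot.get_obs();print(o['time'],o['ee_pos'],o['wrist_force'],o['torque'],o['opening'])
E
```

```text
13.025 [0.629 0.152 0.065] [-1.469  1.12  -1.363] [0.223 0.186 0.031] 0.007604744740362749
13.075 [0.629 0.152 0.065] [-0.803  1.237 -1.391] [ 0.18   0.226 -0.021] 0.007999742221919749
13.125 [0.629 0.152 0.065] [-1.191  0.591 -1.943] [ 0.207  0.2   -0.018] 0.0077275160910840884
```

View pics/s9.png

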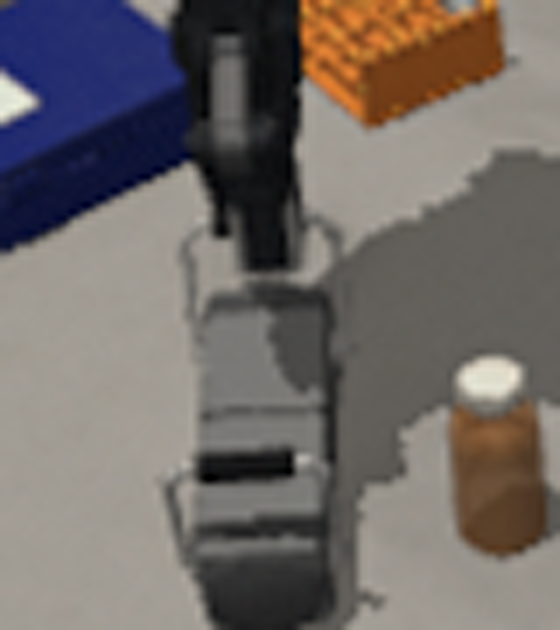

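The far end reads about 1.6 N, so it is the light one; the two readings agree. I'll raise it along an arc toward the heavy end so the logger swings upright.

send_rows([
  [1, -4, 3, 12, 0],
  [1, -9, 8, 24, 0],
  [1, -16, 13, 36, 0],
  [1, -23, 19, 46, 0],
  [1, -32, 27, 56, 0],
  [1, -41, 34, 64, 0],
  [1, -52, 43, 71, 0],
  [1, -62, 51, 76, 0],
  [1, -73, 61, 80, 0],
  [1, -80, 67, 84, 0],
])

```text
time: 14.38
ee_pos: [0.5479, 0.22, 0.1492]
tcp_rot: [-180.0, 0.0, 140.4]
wrist_force: [-0.1, 0.1, -5.2]
opening: 0.0078
```

```bash
python3 - <<'E'
from h import *
np.set_printoptions(precision=3,suppress=True)
b=snap('scene','s10.png',(140,160,250,260),7)
o=bot.get_obs();print(o['time'],o['ee_pos'],o['wrist_force'],o['torque'],o['opening'])
E
```

```text
14.425 [0.547 0.221 0.15 ] [-0.303  1.042 -5.448] [ 0.093  0.064 -0.012] 0.007333433000575488
```

View pics/s10.png

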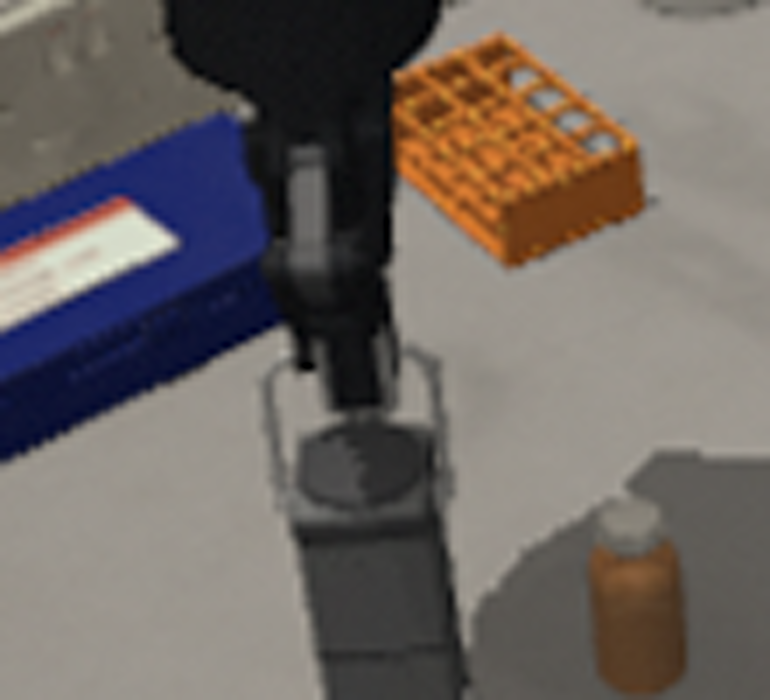

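The full weight (5.4 N) is hanging. I'll raise it well above the bottles.

send_rows([
  [1, 0, 0, 10, 0],
  [1, 0, 0, 25, 0],
  [1, 0, 0, 45, 0],
  [1, 0, 0, 65, 0],
  [1, 0, 0, 85, 0],
  [1, 0, 0, 105, 0],
  [1, 0, 0, 125, 0],
  [1, 0, 0, 140, 0],
  [1, 0, 0, 150, 0],
  [1, 0, 0, 150, 0],
])

```text
time: 15.68
ee_pos: [0.549, 0.2194, 0.3003]
tcp_rot: [179.9, 0.0, 140.4]
wrist_force: [0.6, 1.2, -5.7]
opening: 0.008
```

```bash
python3 - <<'E'
from h import *
np.set_printoptions(precision=3,suppress=True)
b=snap('scene','s11.png',(100,80,300,280),3)
for i in range(3):
    o=bot.get_obs();print(o['time'],o['ee_pos'],o['wrist_force'],o['torque'],o['opening']); bot.camera('top')
E
```

```text
15.725 [0.549 0.219 0.299] [ 0.293  0.161 -6.227] [-0.098  0.003 -0.005] 0.007656080792029593
15.775 [0.549 0.219 0.299] [-0.378  0.378 -6.316] [-0.002  0.04  -0.043] 0.007492933164499432
15.825 [0.549 0.219 0.299] [-0.603  0.399 -6.079] [-0.105 -0.038  0.019] 0.007689723581278223
```

View pics/s11.png

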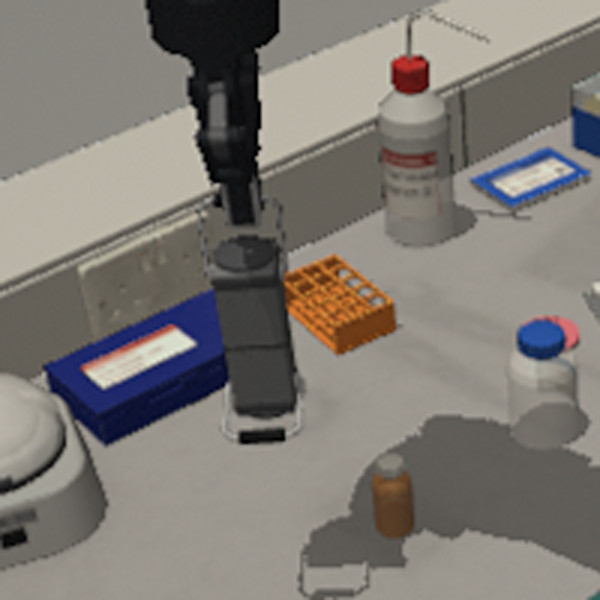

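```bash
python3 - <<'E'
from h import *
c=load('scene')
for p in[(.549-.0385,.219+.032,.178),(.549,.219,.128),(.549-.027,.219+.0226,.143),(.549,.219,.158),(.549,.219,.288)]:print(p,(proj(c,np.array(p))-[100,80])*3)
E
```

```text
(0.5105000000000001, 0.251, 0.178) [262.37358602 423.79171198]
(0.549, 0.219, 0.128) [275.7385251  434.63615921]
(0.522, 0.2416, 0.143) [270.09008239 450.41839311]
(0.549, 0.219, 0.158) [270.40484458 400.75141758]
(0.549, 0.219, 0.288) [245.07328032 239.82061039]
```

The lower handle sticks out sideways, and the logger hangs perhaps 12 mm to one side along the closing line. With yaw 63.5 at the plate, that line runs across the scene view, so I can measure the offset there. Moving over now.

send_rows([
  [1, 0, -8, 0, -2],
  [1, 1, -20, 0, -5],
  [1, 2, -38, 0, -9],
  [1, 4, -60, 0, -14],
  [1, 6, -85, 0, -19],
  [1, 8, -110, 0, -24],
  [1, 10, -135, 0, -29],
  [1, 12, -160, 0, -34],
  [1, 13, -185, 0, -39],
  [1, 14, -210, 0, -44],
])

```text
time: 17.12
ee_pos: [0.5623, 0.0078, 0.2993]
tcp_rot: [180.0, 0.0, 96.1]
wrist_force: [0.6, -0.3, -5.1]
opening: 0.008
```

send_rows([
  [1, 2, -25, 0, -5],
  [1, 4, -50, 0, -10],
  [1, 6, -75, 0, -14],
  [1, 8, -100, 0, -18],
  [1, 10, -125, 0, -22],
  [1, 12, -150, 0, -26],
  [1, 13, -175, 0, -29],
  [1, 14, -195, 0, -31],
  [1, 15, -208, 0, -33],
  [1, 15, -214, 0, -33],
])

```text
time: 18.38
ee_pos: [0.5776, -0.2053, 0.2991]
tcp_rot: [-180.0, -0.0, 63.3]
wrist_force: [-1.6, 0.7, -6.1]
opening: 0.0075
```

send_rows([
  [1, 0, 0, 0, 0],
  [1, 0, 0, -10, 0],
  [1, 0, 0, -25, 0],
  [1, 0, 0, -45, 0],
  [1, 0, 0, -65, 0],
  [1, 0, 0, -80, 0],
  [1, 0, 0, -90, 0],
  [1, 0, 0, -90, 0],
  [1, 0, 0, -90, 0],
])

```text
time: 19.5
ee_pos: [0.5778, -0.2046, 0.2101]
tcp_rot: [179.9, -0.0, 63.4]
wrist_force: [0.3, -0.2, -6.2]
opening: 0.0076
```

```bash
python3 - <<'E'
from h import *
np.set_printoptions(precision=3,suppress=True)
b=snap('scene','s12.png',(270,90,370,210),5)
L=[]
for i in range(5):
    o=bot.get_obs();L.append(np.r_[o['wrist_force'],o['torque']]); bot.camera('top')
print(o['time'],o['ee_pos'],o['tcp_rot'],np.mean(L,0),np.std(L,0))
save(bot.camera('top')["pixels"],'t12.png',(280,130,410,250),5)
E
```

```text
19.75 [ 0.578 -0.205  0.21 ] [179.966  -0.003  63.385] [ 0.018  0.012 -5.513 -0.014  0.047  0.018] [0.481 0.57  0.564 0.026 0.022 0.029]
```

View pics/s12.png

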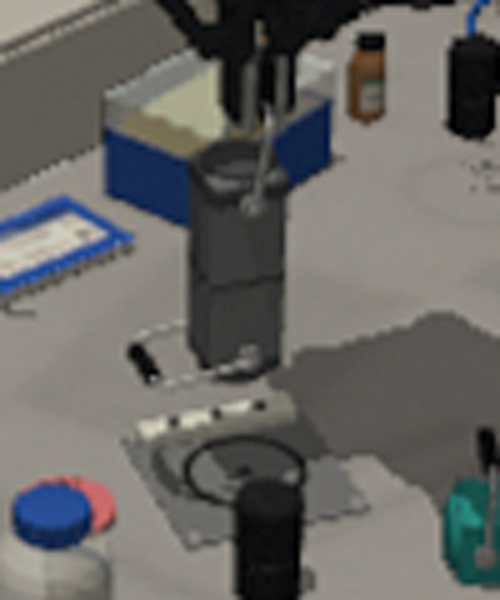

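View pics/t12.png

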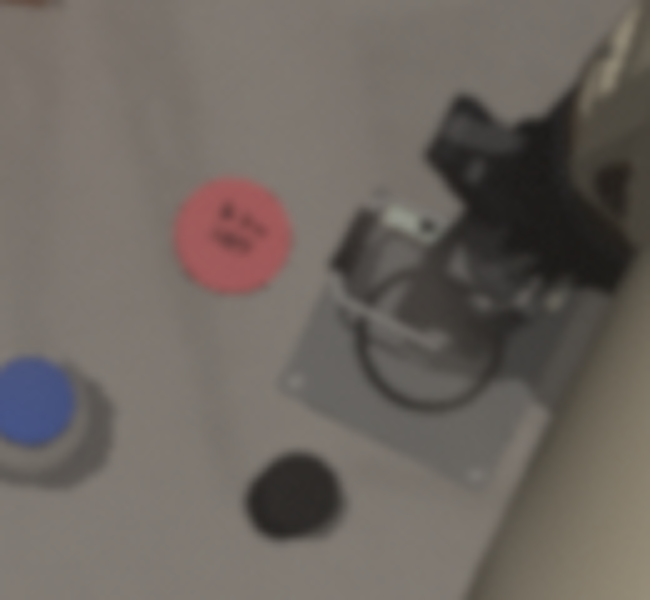

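```bash
python3 - <<'E'
from h import *
np.set_printoptions(precision=1,suppress=True)
c=load('scene'); u=np.array([.448,.894,0]); w=np.array([.894,-.448,0]);g=np.array([.578,-.205,.229])
for d in(0,.005,.01,.015,.02):
    h=np.sqrt(.05**2-d*d); b=g+u*d-[0,0,h]  # pivot
    mid=b-[0,0,.045]
    pts={'piv front':b-w*.02,'lowpiv':b-[0,0,.09]-w*.02,'top':b+[0,0,.02],'bot':b-[0,0,.11]}
    # body silhouette x-range at mid
    cs=[(proj(c,mid+a*u*.02+e*w*.02)-[270,90])*5 for a in(-1,1) for e in(-1,1)]
    print(d,{k:(proj(c,v)-[270,90])*5 for k,v in pts.items()},min(q[0] for q in cs),max(q[0] for q in cs), 'seamfront',(proj(c,mid-w*.02)-[270,90])*5)
E
```

```text
0 {'piv front': array([263.6, 202.5]), 'lowpiv': array([258.7, 357.1]), 'top': array([250.1, 147.9]), 'bot': array([244. , 369.9])} 196.54324985827287 298.18325092800563 seamfront [261.1 281.4]
0.005 {'piv front': array([254.1, 203.8]), 'lowpiv': array([249.6, 358.4]), 'top': array([240.7, 149. ]), 'bot': array([235. , 371.2])} 187.35866205533227 288.95663818678827 seamfront [251.8 282.7]
0.01 {'piv front': array([244.6, 204.1]), 'lowpiv': array([240.5, 358.9]), 'top': array([231.2, 149.3]), 'bot': array([226.1, 371.7])} 178.1647051089763 279.7439041778122 seamfront [242.5 283.1]
0.015 {'piv front': array([235.2, 203.4]), 'lowpiv': array([231.4, 358.5]), 'top': array([221.7, 148.6]), 'bot': array([217.2, 371.3])} 168.9553523169772 270.5401237349929 seamfront [233.2 282.6]
0.02 {'piv front': array([225.7, 201.8]), 'lowpiv': array([222.3, 357.2]), 'top': array([212.2, 146.8]), 'bot': array([208.2, 370. ])} 159.72428794093105 261.3410823063387 seamfront [223.9 281.1]
```

The model fit gives d ≈ 5 mm (body edges at 190–285, pivot at 253). I'll correct that and lower to just above the plate.

send_rows([
  [1, -1, -6, -8, 0],
  [1, -1, -6, -20, 0],
  [1, -1, -6, -35, 0],
  [1, -1, -6, -48, 0],
  [1, -1, -6, -56, 0],
  [1, -1, -6, -60, 0],
  [1, -1, -6, -60, 0],
  [1, -1, -6, -60, 0],
])

```text
time: 20.85
ee_pos: [0.5768, -0.2106, 0.1498]
tcp_rot: [180.0, -0.0, 63.4]
wrist_force: [0.6, -0.2, -5.9]
opening: 0.0079
```

send_rows([
  [1, 0, 0, -2, 0],
  [1, 0, 0, -3, 0],
  [1, 0, 0, -4, 0],
  [1, 0, 0, -4, 0],
  [1, 0, 0, -4, 0],
])

```text
time: 21.48
ee_pos: [0.577, -0.2107, 0.1465]
tcp_rot: [179.9, -0.0, 63.4]
wrist_force: [-0.4, 0.6, 5.1]
opening: 0.0074
```

```bash
python3 - <<'E'
from h import *
np.set_printoptions(precision=3,suppress=True)
b=snap('scene','s13.png',(270,90,370,210),5)
L=[]
for i in range(4):
    o=bot.get_obs();L.append(np.r_[o['wrist_force'],o['torque']]); bot.camera('top')
print(o['time'],o['ee_pos'],o['tcp_rot'],np.mean(L,0),np.std(L,0))
E
```

```text
21.675 [ 0.577 -0.211  0.146] [179.888  -0.013  63.385] [-0.609 -0.216  6.154  0.018  0.069  0.014] [0.299 0.218 0.282 0.047 0.033 0.01 ]
```

View pics/s13.png

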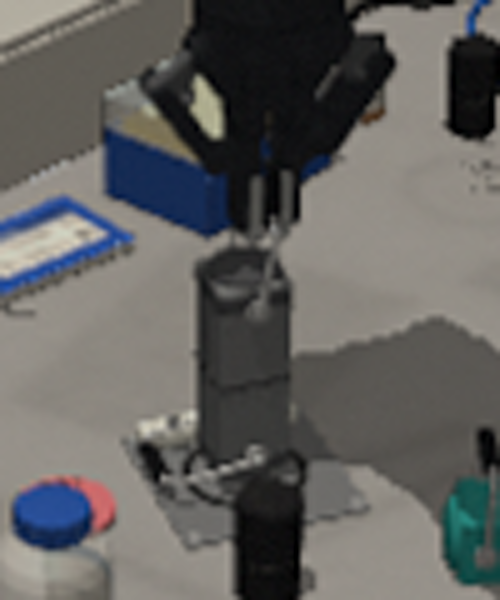

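Contact: the plate now pushes up with 6 N. The logger looks plumb with its edges vertical. I'll relax the pressure before releasing.

send_rows([
  [1, 0, 0, 1, 0],
  [1, 0, 0, 1, 0],
  [1, 0, 0, 1, 0],
])

```text
time: 22.1
ee_pos: [0.5767, -0.2106, 0.1465]
tcp_rot: [180.0, -0.0, 63.4]
wrist_force: [-0.6, -0.8, 3.9]
opening: 0.0078
```

```bash
python3 - <<'E'
from h import *
np.set_printoptions(precision=3,suppress=True)
L=[]
for i in range(4):
    o=bot.get_obs();L.append(np.r_[o['wrist_force'],o['torque']]); bot.camera('top')
print(o['time'],o['ee_pos'],np.mean(L,0))
E
```

```text
22.25 [ 0.577 -0.211  0.146] [-0.507 -0.314  4.193  0.     0.076  0.002]
```

send_rows([
  [1, 0, 0, 1, 0],
  [1, 0, 0, 2, 0],
  [1, 0, 0, 2, 0],
  [1, 0, 0, 2, 0],
])

```text
time: 22.8
ee_pos: [0.5763, -0.2105, 0.1476]
tcp_rot: [-179.9, 0.0, 63.4]
wrist_force: [0.7, 0.9, -6.6]
opening: 0.008
```

```bash
python3 - <<'E'
from h import *
np.set_printoptions(precision=3,suppress=True)
b=snap('scene','s14.png',(290,110,350,200),7)
L=[]
for i in range(4):
    o=bot.get_obs();L.append(np.r_[o['wrist_force'],o['torque']]); bot.camera('top')
print(o['time'],o['ee_pos'],np.mean(L,0))
E
```

```text
23.0 [ 0.577 -0.211  0.148] [ 0.085 -0.29  -5.801 -0.05  -0.001 -0.013]
```

View pics/s14.png

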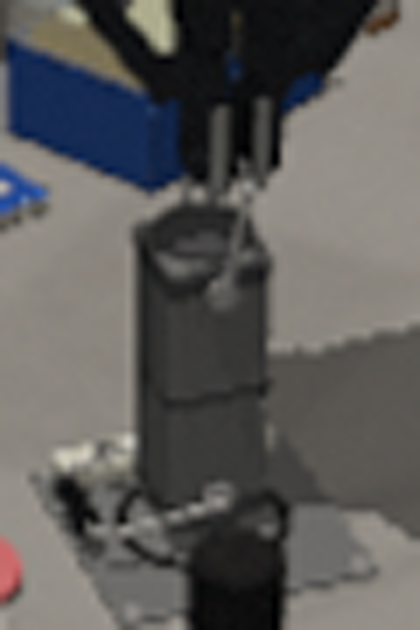

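send_rows([
  [1, 0, 0, -1, 0],
  [1, 0, 0, -1, 0],
  [1, 0, 0, -1, 0],
])

```text
time: 23.42
ee_pos: [0.5766, -0.2106, 0.1473]
tcp_rot: [-180.0, 0.0, 63.4]
wrist_force: [0.3, -0.2, -5.7]
opening: 0.0077
```

```bash
python3 - <<'E'
from h import *
np.set_printoptions(precision=3,suppress=True)
L=[]
for i in range(4):
    o=bot.get_obs();L.append(np.r_[o['wrist_force'],o['torque']]); bot.camera('top')
print(o['time'],o['ee_pos'],np.mean(L,0))
E
```

```text
23.575 [ 0.577 -0.211  0.147] [ 0.077  0.12  -5.803 -0.018 -0.001 -0.019]
```

send_rows([
  [1, 0, 0, -1, 0],
  [1, 0, 0, -1, 0],
  [1, 0, 0, -1, 0],
])

```text
time: 24.0
ee_pos: [0.5768, -0.2106, 0.1467]
tcp_rot: [180.0, -0.0, 63.4]
wrist_force: [0.6, 0.2, -1.8]
opening: 0.0077
```

```bash
python3 - <<'E'
from h import *
np.set_printoptions(precision=3,suppress=True)
b=snap('scene','s15.png',(290,110,350,200),7)
L=[]
for i in range(4):
    o=bot.get_obs();L.append(np.r_[o['wrist_force'],o['torque']]); bot.camera('top')
print(o['time'],o['ee_pos'],np.mean(L,0))
E
```

```text
24.2 [ 0.577 -0.211  0.147] [-0.301  0.056 -1.298  0.033  0.047 -0.009]
```

View pics/s15.png

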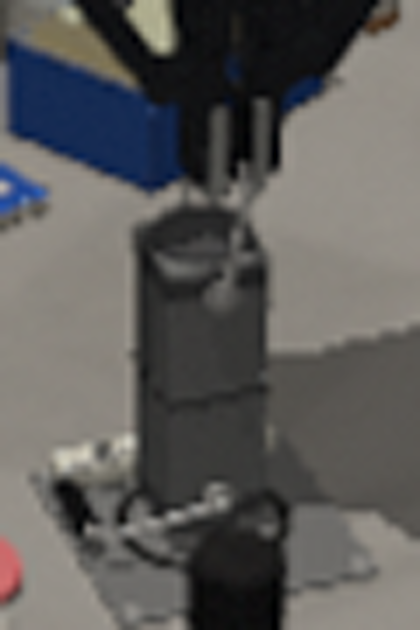

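Most of the weight now rests on the plate, with only 1.3 N hanging. I'll open the fingers.

send_rows([
  [0.85, 0, 0, 0, 0],
  [0.7, 0, 0, 0, 0],
  [0.5, 0, 0, 0, 0],
  [0.4, 0, 0, 0, 0],
  [0.4, 0, 0, 0, 0],
  [0.4, 0, 0, 0, 0],
])

```text
time: 25.0
ee_pos: [0.5766, -0.2105, 0.1463]
tcp_rot: [180.0, 0.0, 63.4]
wrist_force: [0.0, 0.5, -0.8]
opening: 0.051
```

```bash
python3 - <<'E'
from h import *
np.set_printoptions(precision=3,suppress=True)
b=snap('scene','s16.png',(270,90,370,210),5)
o=bot.get_obs();print(o['time'],o['ee_pos'],o['wrist_force'],o['opening'])
E
```

```text
25.05 [ 0.577 -0.211  0.146] [-0.425  0.311 -0.508] 0.05148342365108685
```

View pics/s16.png

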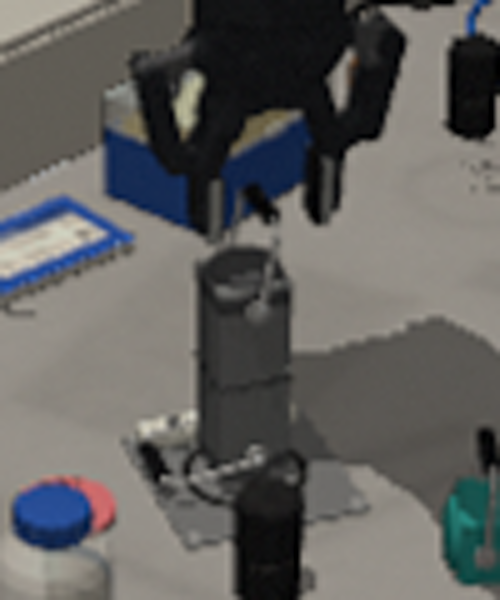

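The logger is standing and the sleeve is free between the fingers. I'll rise and then check.

send_rows([
  [0.2, 0, 0, 0, 0],
  [0.2, 0, 0, 15, 0],
  [0.2, 0, 0, 40, 0],
  [0.2, 0, 0, 80, 0],
  [0.2, 0, 0, 120, 0],
  [0.2, 0, 0, 120, 0],
])

```text
time: 25.8
ee_pos: [0.5774, -0.2109, 0.271]
tcp_rot: [179.6, -0.0, 63.4]
wrist_force: [0.2, 0.3, -0.3]
opening: 0.0684
```

send_rows([
  [0.2, -30, 50, 0, 0],
  [0.2, -60, 100, 0, 0],
  [0.2, -90, 150, 0, 0],
  [0.2, -120, 200, 0, 0],
  [0.2, -140, 250, 0, 0],
  [0.2, -150, 300, 0, 0],
  [0.2, -150, 300, 0, 0],
])

```text
time: 26.68
ee_pos: [0.4256, 0.0919, 0.2664]
tcp_rot: [180.0, -0.0, 63.7]
wrist_force: [-1.1, -0.5, 0.3]
opening: 0.0686
```

```bash
python3 - <<'E'
from h import *
np.set_printoptions(precision=3,suppress=True)
a=snap('top','t17.png')["pixels"];b=snap('scene','s17.png')["pixels"]
a=cv2.resize(a[130:250,280:400],(400,400),interpolation=cv2.INTER_CUBIC);b=cv2.resize(b[90:210,260:380],(400,400),interpolation=cv2.INTER_CUBIC)
save(np.hstack([a,b]),'z17.png')
o=bot.get_obs();print(o['time'],o['ee_pos'],o['wrist_force'],o['opening'])
E
```

```text
26.775 [0.426 0.09  0.266] [-0.354 -0.021 -0.387] 0.06813258691209598
```

View pics/z17.png

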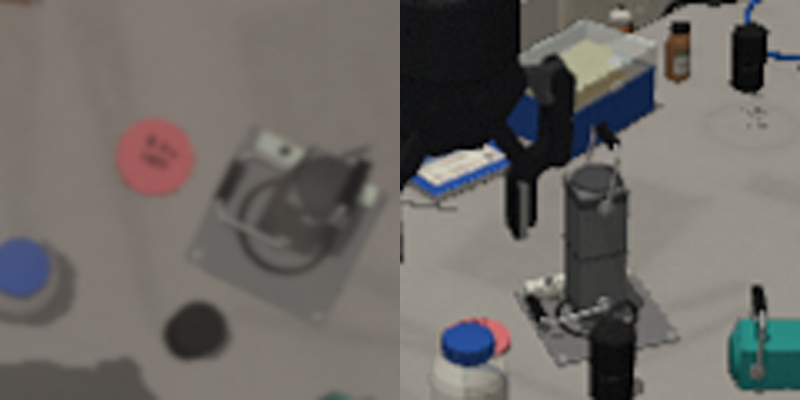

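View pics/t17.png

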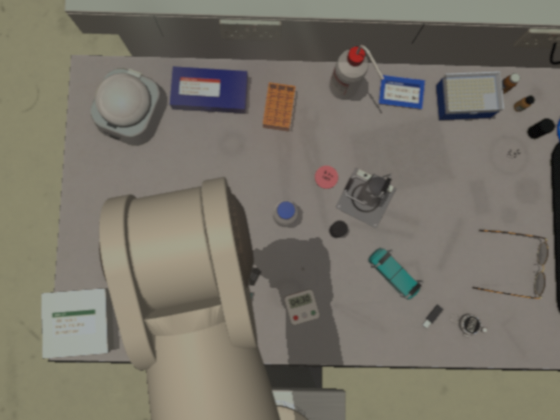

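```bash
python3 - <<'E'
from h import *
np.set_printoptions(precision=4,suppress=True)
s=load('scene');t=load('top')
print('top centre scene',ray(s,319.1,144,.13),'top',ray(t,376.6,183.4,.13),tri(s,(319.1,144),t,(376.6,183.4)))
P=np.array([.578,-.206,0])
for z in(.003,.13):print(z,(proj(s,P+[0,0,z])-[260,90])*3.333+[400,0],(proj(t,P+[0,0,z])-[280,130])*3.333)
a=snap('top','t18.png',(330,150,400,230),7);b=snap('scene','s18.png',(290,115,350,205),6)
d=np.abs(s["pixels"].astype(int)-b["pixels"]).max(2)[115:205,300:350];print('diff',d.max())
print(bot.get_obs()['time'],bot.get_obs()['qd'])
E
```

```text
top centre scene [ 0.5778 -0.2038  0.13  ] top [ 0.5872 -0.2018  0.13  ] [ 0.5845 -0.2055  0.1265]
0.003 [594.9088 314.9381] [288.2042 223.4742]
0.13 [598.7259 178.7882] [328.9668 193.1491]
diff 63
26.875 [-0.6953  0.1608  0.0885  0.1604  0.1196  0.1929]
```

View pics/s18.png

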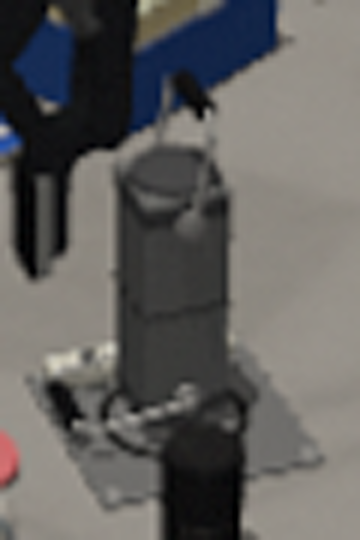

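View pics/t18.png

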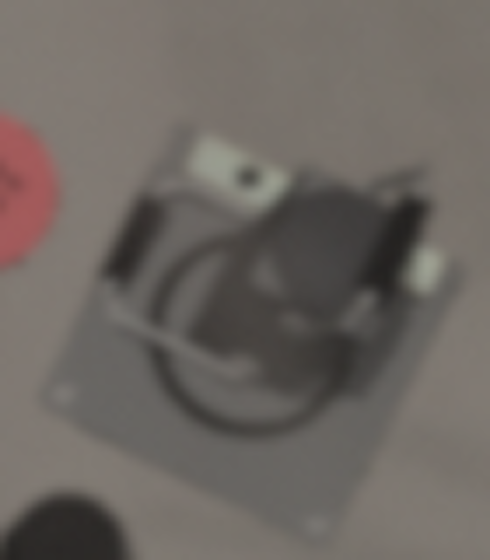

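```bash
python3 - <<'E'
from h import *
a=bot.camera('scene')["pixels"].astype(int)
for i in range(6): bot.camera('top')
b=bot.camera('scene')["pixels"].astype(int)
d=np.abs(a-b).max(2); print('moving',d[115:205,314:350].max(), d.max()); o=bot.get_obs(); print(o['time'],o['wrist_force'])
bot.job_done()
E
```

```text
moving 27 111
27.275 [0.59023112 0.39421395 0.50864062]
the job is handed in; nothing more can be done
```

I handed the job in with the logger standing by itself on the plate and the dish slid off onto the bench. One motion check I ran in that same script came back unclear. The clock was at about 27 s of the allowed 72 s.

**What I did**
- I gripped the red dish sideways and slid it along the plate's +y, off the plate and away from the case. It ended at about (0.62, -0.11), about 0.10 m from the plate's centre.
- I lifted each end of the logger slightly. The near end took about 5 N and the far end about 1.6 N, so the near end is the heavy one.
- I raised the logger by its far (light) handle until it hung upright, carried it over the bottles, and corrected a 5 mm sideways hang. I then set it heavy end down on the plate, released it and withdrew the arm.

**Last checks**
- **Logger:** it looks upright in both camera views. The two views combined put its top about 6 mm from the plate's centre, against the 30 mm allowed. The single-camera estimates for the same point differ from each other by about 10 mm.
- **Dish and bystanders:** in the top picture the dish lies flat and clear of the plate. The two bottles and the case look undisturbed, though I did not re-measure them, and the arm hides the brown bottle in that picture.
- **Robot:** the gripper was about 0.3 m away and touching nothing.
- **Unclear:** I compared two pictures taken about 0.35 s apart to see whether the logger was still moving. They differed by up to 27 grey levels in the area around it. I did not compare this with the normal picture noise before handing in, so I cannot rule out a slight rocking. Nothing looked tilted in the pictures I viewed.

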